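Lock the T-footed hand rest into the engraving block

TASK

Take the hand rest with the wooden crossbar out of the stand, feel for the slot in the steel plate of the engraving block and pass the rest's T-foot down through it. Press the rest down against the spring pad, give it a quarter turn, and let it spring up so that the foot sits fully home in the cross groove under the plate and the rest stands upright on its own, let go. Work gently, never forcing the rest against the block, and leave the round-knobbed post, the graver, the jar and the copper blank where they are.

Things in the scene. Friction and masses are not known exactly. Their poses are not given: they have to be found in the camera images.
- rest: Hand rest, loose, about 140 g (varies). From below: steel cross pin (T-foot), steel shank 9 mm thick, flange disc, wooden bar on top; 82 mm tall in all. Pin and bar both lie along x. Origin: underside of the foot on the shank's axis; z up the shank. Starts upright in one of the stand's slots, hanging by its flange; lift it straight up 40 mm or more. A half turn about z makes no difference.
- rest_foot (a point): Centre of the steel cross pin: 10 mm thick, 34 mm long along the rest's x, round ends, rounded above; its underside is flat with square edges, 30 by 9.6 mm. On the shank's axis, 5 mm above the rest's origin.
- rest_flange (a point): Centre of the underside of the flange disc (30 mm across, 4 mm thick), 27 mm above the rest's origin.
- rest_bar (a point): Middle of the wooden bar, 73 mm above the rest's origin. The bar is 58 mm along x, 14 mm along y, 18 mm tall: grip it here, pads across the 14 mm.
- block: Engraving block, fixed; position and yaw vary. Wooden frame 120 mm (x) by 152 mm (y), 62 mm high, steel plate on top with one slot. At its +x end (x = 60 to 140 mm) a wooden shoulder with a carved red panel, up to 75 mm high. Origin: on the bench under the middle of the slot's travel, z up. More than 25 N between rest and block spoils the work; 3 to 6 N is enough to feel the plate.
- block_slot (a point): Middle of the slot's possible travel, on the block, at the steel plate's upper face (60 mm above the bench, flat, square-edged slot). The through slot is 38 mm long along block x, 13 mm wide in y, at x = 0. The plate was set by hand and clamped: the slot's true centre lies anywhere up to 15 mm from this point along block y, either way, and must be felt for or seen.
- block_groove (a point): Below block_slot, 47 mm above the bench: height of the pin's centre when home. The plate is 8 mm thick; under it beside the slot hang lips 4 mm deep, broken by a cross groove 14 mm wide along block y at x = 0. The foot can turn (either way) only while the pin's centre is 43 mm or less above the bench; the flange meets the plate at 38 mm, a hard stop. It moves in y with the slot.
- block_pad (a point): Below block_slot, 44.5 mm above the bench: free height of the top of a round brass spring pad, 42 mm across, centred under the slot and moving in y with it. It pushes up with 3 N at first and 0.6 N more per mm. With the pin along block y and the rest let go, the pad lifts it into the cross groove and holds it there.
- stand: Wooden stand, fixed, its position and yaw vary: 74 mm (x) by 190 mm (y), 34 mm high, with two upright slots, 17 mm in x and 40 mm in y, at y = -46 and +46 mm. Origin at the centre of its underside. One slot holds the rest, the other the post.
- post: Bystander in the stand's other slot: loose post with a plain round foot, flange and round wooden knob 26 mm across, 78 mm tall. Origin: centre of its foot's underside.
- graver: Bystander: a graver, 150 mm long with a handle, lying on the bench beside the block. Origin on its underside, within its length.
- jar: Bystander: a small amber jar 40 mm across, 45 mm high, near the stand. Origin: centre of its underside.
- blank: Bystander: a copper blank 45 by 70 by 6 mm lying near the stand. Origin: centre of its underside.
Things that resemble listed ones, but are neither listed nor needed, are in the scene too. What is shaped like the block but black or turquoise is not meant.

How it is judged:
On the way, in this order (a step that is already met when the one before it is completed fails the run):
1. the T-foot has passed down through the slot, pin lengthwise (x of rest_foot in the frame of block between -0.006 and 0.006 m and y of rest_foot in the frame of block between -0.019 and 0.019 m and z of rest_foot in the frame of block below 0.046 m and angle between the x axis of rest and the y axis of block, either way round above 1.2 rad), for 0.1 s.
2. pressed down against the spring pad and turned a quarter turn (x of rest_foot in the frame of block between -0.006 and 0.006 m and y of rest_foot in the frame of block between -0.019 and 0.019 m and z of rest_foot in the frame of block between 0.034 and 0.045 m and angle between the x axis of rest and the y axis of block, either way round below 0.35 rad), for 0.1 s.
At the end, for the whole second after the job is handed in: The rest stands upright (within 7 degrees) and at rest in the block, let go, its pin across the slot (within 10 degrees of the block's y), within 6 mm of the block's x = 0 and 19 mm of its y = 0, and lifted home into the cross groove: pin centre 45 to 49.5 mm above the bench (home is 47) (x of rest_foot in the frame of block between -0.006 and 0.006 m and y of rest_foot in the frame of block between -0.019 and 0.019 m and z of rest_foot in the frame of block between 0.0452 and 0.0495 m and angle between the x axis of rest and the y axis of block, either way round below 0.17 rad and angle between rest's own z axis and vertical below 0.12 rad and linear speed of rest below 0.01 m/s and angular speed of rest below 0.1 rad/s); the robot touches nothing.
It fails at once if the rest is forced against the block with more than 25 N (contact force between rest and block above 25 N).
It fails at once if a bystander (post, graver, jar or copper blank) is moved by more than 30 mm (distance of any of post, graver, jar, blank from where it was at the start of the episode above 0.03 m).
It also fails if it takes over 64 s, if anything falls off the work surface, if the arm or the gripper's body presses on something with over 40 N, if the wrist force passes 120 N, or if a joint passes its speed limit or range.

ROBOT

A 7-joint arm with a two-finger parallel gripper is mounted at the origin on the work surface. World frame = base frame: x ahead of the robot, y to its left, z up, the work surface at z = 0. Lengths are in m, angles in rad, forces in N, time in s.
With the tool pointing down it reaches from about 0.4 to 0.925 m from the base axis. Payload 4.1 kg.
Tool frame: the origin (TCP) lies at the very end of the fingers, on their centre line; the grasp point (between the pads) lies 19 mm behind it; z points along the fingers, y is the line along which they close (so a half turn about z gives the same grasp; the last joint's range is limited). The gripper opens to 85 mm and grips with 20 to 120 N. Pads are 22 mm wide; open, the fingers measure 114 mm over their backs; the gripper's body (76 mm by 85 mm) begins 54 mm behind the grasp point. The pads swing forward as they close: fully open they stand 13 mm farther back than shut.
Start: joints at [1.142, 0.398, 0.045, 1.537, -0.019, 1.207, -0.051], TCP at [0.211, -0.615, 0.231] pointing down, gripper open.
Joint ranges: [-2.82, 2.82], [-0.49, 2.23], [-1.37, 1.46], [0, 2.46], [-1.36, 4.5], [0.23, 2], [-2.94, 2.94]. Speed limits (rad/s): [2.57, 2.57, 3.14, 3.14, 3.14, 3.14, 3.14].

INTERFACE

Orientations are given as a unit quaternion [x, y, z, w].
In Python, from rig import r, optics, job gives the robot as it stands. The module is installed in compiled form; this text tells all that it offers.
- The arm moves only by the shell command python3 -m crank 'ROWS' [OPENING] [FORCE]. ROWS is JSON, a list of rows, each a list of 2 entries, a list of its own where there are three numbers: the shift along the tool's x, y, z in m, then the turn about the tool's z in rad. A call has 1 to 20 rows; each row shifts and turns the commanded pose from where the row before left it, along the tool's axes as they then stand; what a row does not reach is not made up. A row lasts 1/8 s, in which the tool goes at most 62.5 mm and 10.7 degrees, less where a joint would pass 70% of its speed; a pose out of reach is approached as far as the arm can. A call with a gripper value outside its range is refused whole. OPENING is the opening, from -1 (shut) to 1 (fully open), set as the call begins (- or left out, the last holds). The fingers move at their own pace and stop on an object; FORCE is the grip in N (left out, the last holds). Time passes only in rows, so rows that do not move let the fingers close. It gives the time, the measured TCP pose, the force, the opening and the grip force at its end, in the units of the state.
- r.sense(): the state, without advancing time (a new reading comes with each control period).
- optics.capture(name): name is "scene" or "top"; returns the picture (480x640x3 uint8, red, green, blue); there is no depth.
- optics.get_calibration(name): a dict with "K" (3x3 intrinsics, pixels), "rvec" (rotation vector, rad) and "tvec" (3), from world to camera coordinates, as OpenCV has them. Camera axes: x right, y down, z forward; pixel columns grow to the right and rows downward; lengths in m; the calibration is good to about 2 mm. A picture is of the moment at which its call begins. get_calibration takes no time and is no camera call.
- job.sign_off(): hands the job in; it is judged then, once.
The state is a dict: "time": time; "joint_positions": joint angles; "qvel": joint speeds; "joint_torque": joint torques, N m; "ee_pos": TCP position; "ee_rot": TCP orientation; "contact_force": force on the tool from outside, world axes, zero at the start; "wrist_torque": the same for the moment, N m; "opening": finger opening in m; "finger_force": force on a finger pad.
Only numpy, scipy, OpenCV 4.12 (cv2) and the standard library are available. Lean on these libraries where they do the work, as an engineer would, in place of code of your own. Each camera call takes 0.05 s, during which the arm holds its last target. There are 200 camera calls.

## Working session

There is one attempt and no reset: what is moved stays moved. The work goes in short steps, Python scripts to look and compute and a shell command to move; the robot and the scene stay as the last step left them, time stands still between calls to the robot, and variables do not carry over. Pictures are saved under pics/ and viewed, at most 13 in all, crops included, and the job is handed in when it is done.

```bash
mkdir -p pics
python3 - <<'E'
from rig import r, optics, job
import cv2
for n in("scene","top"):
    im=optics.capture(n); cv2.imwrite(f"pics/{n}0.png",im[:,:,::-1]); c=optics.get_calibration(n); print(n,c)
s=r.sense(); print(s)
E
```

```text
scene {'K': array([[502.0977448 ,   0.        , 325.66354085],
       [  0.        , 502.0977448 , 234.13302542],
       [  0.        ,   0.        ,   1.        ]]), 'rvec': array([ 2.07268783,  0.93079189, -0.43011256]), 'tvec': array([-0.32953565, -0.1543911 ,  1.2769386 ])}
top {'K': array([[490.96924905,   0.        , 322.4234875 ],
       [  0.        , 490.96924905, 248.2856622 ],
       [  0.        ,   0.        ,   1.        ]]), 'rvec': array([ 2.18982648, -2.18669652,  0.07713906]), 'tvec': array([-0.00129393,  0.47871218,  1.22024612])}
{'time': 0.1, 'joint_positions': array([ 1.14199675,  0.39913749,  0.04504424,  1.53774084, -0.01867966,
        1.20690804, -0.05068434]), 'qvel': array([ 0.00042827, -0.00115779, -0.00067829, -0.00275294, -0.0004149 ,
        0.00119036,  0.00071696]), 'joint_torque': array([ 3.17791608e-03, -4.76265013e+01,  1.37030918e+00, -2.54952943e+01,
        1.20376615e-02,  4.97129018e-03, -6.38126522e-06]), 'ee_pos': array([ 0.21033475, -0.6144302 ,  0.2303608 ]), 'ee_rot': array([ 9.86423925e-01,  1.64216485e-01, -2.16749898e-04, -8.59433363e-04]), 'contact_force': array([ 0.64135903,  0.19843506, -0.61559411]), 'wrist_torque': array([-0.01025662,  0.00972044, -0.01632019]), 'finger_force': 0.0, 'opening': 0.08537967353387496}
```

View pics/scene0.png

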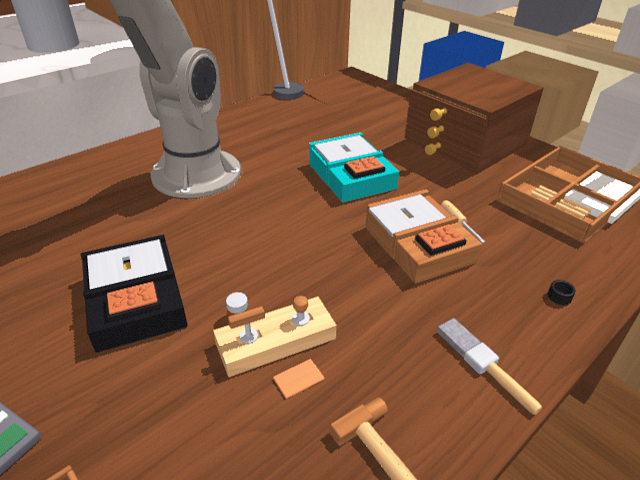

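View pics/top0.png

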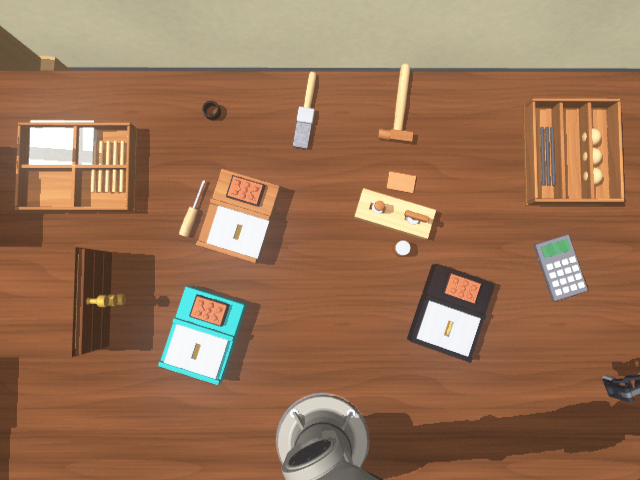

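Both views show the natural-wood block with its slot at top (237,232). The stand is at (396,214), with the rest's bar at (416,217), the post at (378,207) and the jar at (402,247). Next I'll measure these.

```bash
cat > h.py <<'E'
import cv2, numpy as np
from rig import r, optics, job
def ray(n,uv,z):
    c=optics.get_calibration(n); R=cv2.Rodrigues(c["rvec"])[0]; C=-R.T@c["tvec"]
    p=cv2.undistortPoints(np.float64(uv).reshape(-1,1,2),c["K"],None)[:,0]
    d=np.c_[p,np.ones(len(p))]@R
    return (C+d*((z-C[2])/d[:,2])[:,None])[:,:2]
def blob(m,seed):
    n,l,st,ce=cv2.connectedComponentsWithStats(m.astype(np.uint8))
    i=min(range(1,n),key=lambda k:np.hypot(*(ce[k]-seed))-(st[k,4]**.5)) 
    return l==i
def fit(n,m,z):
    """centroid, long-axis angle, extents in world of mask at height z"""
    v,u=np.nonzero(m); w=ray(n,np.c_[u,v],z).astype(np.float32)
    c,(a,b),th=cv2.minAreaRect(w); c0,e,ev=cv2.PCACompute2(w,None)
    return w.mean(0),np.array(c),(a,b,th),np.arctan2(e[0,1],e[0,0]),len(w)
def axes():
    from scipy.spatial.transform import Rotation as Ro
    s=r.sense(); return s,Ro.from_quat(s["ee_rot"]).as_matrix()
E
python3 - <<'E'
from h import *
im=optics.capture("top"); a=im.astype(int)
hsv=cv2.cvtColor(im,cv2.COLOR_RGB2HSV)
def sub(x0,y0,x1,y1):
    m=np.zeros(im.shape[:2],bool); m[y0:y1,x0:x1]=1; return m
white=(hsv[...,1]<40)&(hsv[...,2]>170)&sub(195,195,280,265)
p=cv2.convexHull(np.argwhere(white)[:,::-1].astype(np.int32)); 
hull=np.zeros(im.shape[:2],np.uint8); cv2.fillConvexPoly(hull,p,1)
print("plate",fit("top",hull>0,.06))
inner=cv2.erode(hull,np.ones((9,9)))>0
slot=inner&~white; print("slot",fit("top",slot,.06))
w=np.where(inner,255-a.min(2).clip(0,255),0); w[w<60]=0
red=(hsv[...,0]<9)&(hsv[...,1]>140)&sub(220,165,275,215); print("panel",fit("top",red,.075))
bar=(hsv[...,0]<14)&(hsv[...,1]>120)&(hsv[...,2]<235)&sub(395,200,435,232); print("bar",fit("top",bar,.089))
st=(hsv[...,0]>14)&(hsv[...,0]<32)&(hsv[...,1]>60)&(hsv[...,2]>130)&sub(345,180,445,245)
h2=np.zeros(im.shape[:2],np.uint8); cv2.fillConvexPoly(h2,cv2.convexHull(np.argwhere(st)[:,::-1].astype(np.int32)),1)
print("stand",fit("top",h2>0,.034))
vis=im.copy()
for m,c in((slot,(255,0,255)),(red,(0,255,0)),(bar,(0,0,255)),(st,(0,255,255))):
    vis[m]=(vis[m]//2+np.array(c)//2)
A=np.hstack([cv2.resize(x[160:270,190:290],None,fx=4,fy=4,interpolation=0) for x in(im,vis)])
B=np.hstack([cv2.resize(x[180:260,345:445],None,fx=4,fy=4,interpolation=0) for x in(im,vis)])
B=B[:150*4]; out=np.vstack([A,B]); out=cv2.resize(out,(630,600)); cv2.imwrite("pics/crop1.png",out[:,:,::-1])
E
```

```text
plate (array([0.52708703, 0.22275892], dtype=float32), array([0.52608031, 0.23323734]), (0.19282777607440948, 0.10421402752399445, 70.16911315917969), np.float32(1.0641431), 2840)
slot (array([0.5499832 , 0.26207912], dtype=float32), array([0.54065257, 0.25350368]), (0.1177704706788063, 0.06712289154529572, 71.5983657836914), np.float32(0.9393493), 367)
panel (array([0.61547416, 0.18275845], dtype=float32), array([0.6148414 , 0.18308166]), (0.0636911615729332, 0.04818052053451538, 73.7996826171875), np.float32(1.2939485), 56)
bar (array([ 0.5624791 , -0.23735467], dtype=float32), array([ 0.55246562, -0.21973105]), (0.0743536651134491, 0.09390868246555328, 0.09301982820034027), np.float32(0.6448214), 329)
stand (array([ 0.5798756 , -0.18596168], dtype=float32), array([ 0.59010625, -0.18827227]), (0.19299457967281342, 0.1332779973745346, 73.27570343017578), np.float32(1.2948259), 3354)
```

View pics/crop1.png

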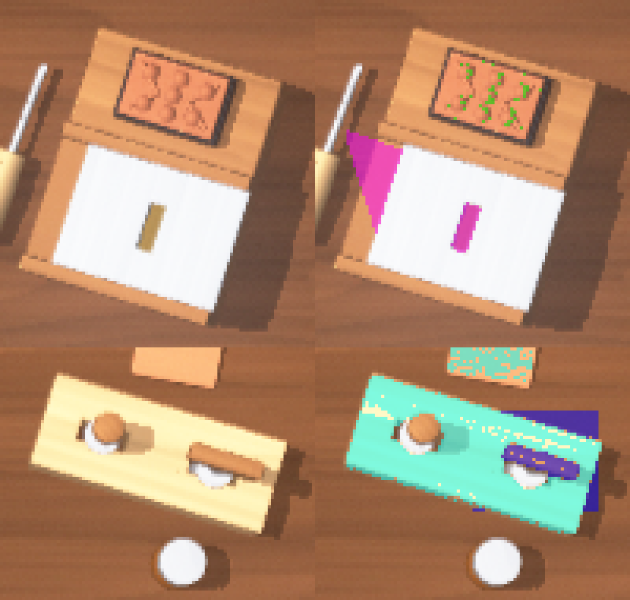

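The crops show a clean bar and slot, but the masks pick up neighbouring pixels. I'll keep only the connected components.

```bash
cat > m.py <<'E'
from h import *
def comp(m,uv):
    l=cv2.connectedComponents(m.astype(np.uint8),connectivity=4)[1]
    v,u=np.nonzero(l); k=np.argmin((u-uv[0])**2+(v-uv[1])**2); return l==l[v[k],u[k]]
def hull(m):
    h=np.zeros(m.shape,np.uint8); cv2.fillConvexPoly(h,cv2.convexHull(np.argwhere(m)[:,::-1].astype(np.int32)),1); return h>0
im=optics.capture("top"); hsv=cv2.cvtColor(im,cv2.COLOR_RGB2HSV); H,S,V=[hsv[...,i].astype(int) for i in range(3)]
white=comp((S<40)&(V>170),(222,235)); pl=hull(white); print("plate",fit("top",pl,.06))
slot=comp((cv2.erode(pl.astype(np.uint8),np.ones((7,7)))>0)&~white,(237,232)); print("slot",fit("top",slot,.06))
dark=comp((H<12)&(S>100)&(S<150)&(V>190),(246,190)); print("panel",fit("top",hull(dark),.075))
bar=comp((H<14)&(S>135)&(V>90)&(V<225)&(np.arange(640)[None]<429)&(np.arange(640)[None]>403)&(np.arange(480)[:,None]<226)&(np.arange(480)[:,None]>209),(416,217)); print("bar",fit("top",bar,.089))
st=comp((H>14)&(H<32)&(S>60)&(V>130),(396,200)); print("stand",fit("top",hull(st),.034))
fr=comp((H>8)&(H<16)&(S>90)&(V>180),(260,180))
vis=im.copy()
for m,c in((slot,(255,0,255)),(hull(dark),(0,255,0)),(bar,(0,0,255)),(fr,(0,255,255))):vis[m]=vis[m]//2+np.array(c,np.uint8)//2
A=np.hstack([cv2.resize(vis[160:270,190:290],None,fx=4,fy=4,interpolation=0),cv2.resize(vis[170:280,345:445],None,fx=4,fy=4,interpolation=0)])
cv2.imwrite("pics/crop2.png",A[:,:,::-1]); print("frame",fit("top",fr,.07))
c=optics.get_calibration("top"); R=cv2.Rodrigues(c["rvec"])[0]; print(-R.T@c["tvec"])
E
python3 m.py
```

```text
plate (array([0.51600355, 0.20624736], dtype=float32), array([0.51613605, 0.20624013]), (0.1320980042219162, 0.0984858050942421, 73.3279037475586), np.float32(1.2809778), 2180)
slot (array([0.5159292 , 0.20633806], dtype=float32), array([0.51568294, 0.20645186]), (0.012364535592496395, 0.037019189447164536, 72.3173599243164), np.float32(-0.30069768), 82)
panel (array([0.6160327 , 0.18805794], dtype=float32), array([0.61619204, 0.18821822]), (0.0754723772406578, 0.050114706158638, 73.26407623291016), np.float32(1.2815589), 636)
bar (array([ 0.55101496, -0.22971007], dtype=float32), array([ 0.55200666, -0.2247389 ]), (0.054843779653310776, 0.012736093252897263, 72.83216094970703), np.float32(1.2109336), 77)
stand (array([ 0.564626  , -0.18104331], dtype=float32), array([ 0.56467021, -0.18062609]), (0.19299675524234772, 0.08100210875272751, 73.2117919921875), np.float32(1.2790276), 2470)
frame (array([0.5710197 , 0.21281992], dtype=float32), array([0.55569607, 0.20544139]), (0.15011602640151978, 0.19547398388385773, 73.18861389160156), np.float32(-0.71518886), 1896)
[0.39501592 0.00270974 1.24984907]
```

View pics/crop2.png

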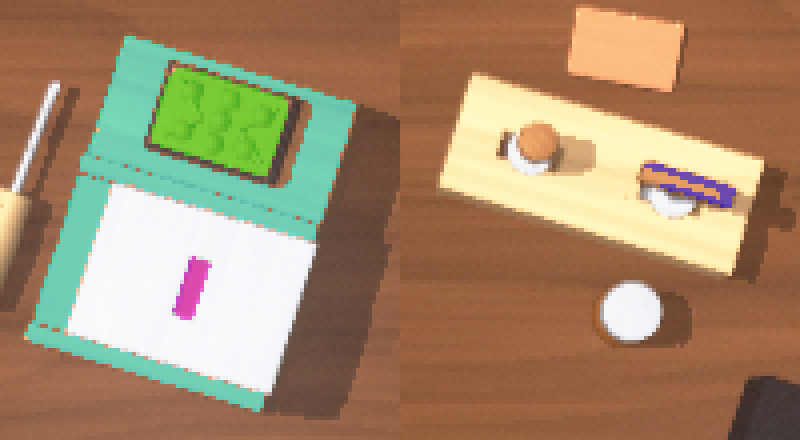

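```bash
cat >> h.py <<'E'
def goto(x,y,z,deg=None):
    """shift in present tool axes (mm) and turn about tool z to reach target"""
    s,R=axes(); d=R.T@(np.array([x,y,z])-s["ee_pos"]); yaw=np.degrees(np.arctan2(R[1,0],R[0,0]))
    print("shift mm",(d*1e3).round(1),"yaw",yaw.round(2),"turn",None if deg is None else np.round(-np.radians(deg-yaw),4),
      "pos",s["ee_pos"].round(4),"F",s["contact_force"].round(2),"open",round(s["opening"],4),"j7",s["joint_positions"][6].round(2),"t",s["time"],"tilt",R[2].round(3))
E
python3 -m crank '[[[0,0,0],-0.158],[[0,0,0],-0.158],[[0,0,0],-0.158],[[0,0,0],-0.158],[[0,0,0],-0.158],[[0,0,0],-0.155],[[0,0,0],0]]' 0.2
python3 -c "
from h import *
goto(.552,-.2247,.16,73.1)"
```

```text
time: 1.08
ee_pos: [0.2104, -0.6149, 0.2311]
ee_rot: [0.804, 0.594, 0.0, -0.0]
contact_force: [0.0, -0.1, -0.0]
opening: 0.0513
finger_force: 0.0
shift mm [473.2 212.1  71.3] yaw 72.94 turn -0.0029 pos [ 0.2104 -0.6149  0.2311] F [ 0.   -0.13 -0.02] open 0.0513 j7 0.83 t 1.075 tilt [ 0. -0. -1.]
```

```bash
python3 -m crank '[[[0.034,0.015,0],0],[[0.034,0.015,0],0],[[0.034,0.015,0],0],[[0.034,0.015,0.005],0],[[0.034,0.015,0.005],0],[[0.034,0.015,0.005],0],[[0.034,0.015,0.005],0],[[0.034,0.015,0.01],0],[[0.034,0.015,0.01],0],[[0.034,0.015,0.01],0],[[0.034,0.015,0.01],0],[[0.034,0.015,0.01],0],[[0.034,0.015,0],0],[[0.031,0.017,0],0],[[0,0,0],0],[[0,0,0],0]]'
python3 - <<'E'
from h import *
goto(.552,-.2247,.061,73.1)
im=optics.capture("top"); cv2.imwrite("pics/p3.png",cv2.resize(im[140:290,300:500],None,fx=4,fy=4)[:,:,::-1])
E
```

```text
time: 3.08
ee_pos: [0.5506, -0.2252, 0.1611]
ee_rot: [0.804, 0.594, -0.001, -0.0]
contact_force: [0.7, -0.8, -0.0]
opening: 0.051
finger_force: 0.0
shift mm [  1.    1.3 100.1] yaw 72.93 turn -0.003 pos [ 0.5506 -0.2252  0.1611] F [ 0.67 -0.79 -0.01] open 0.051 j7 -0.11 t 3.075 tilt [-0.001 -0.001 -1.   ]
```

Run:
```python
from h import *
im=optics.capture("scene"); cv2.imwrite("pics/s3.png",cv2.resize(im[200:400,150:390],None,fx=3,fy=3)[:,:,::-1])
```

```text
(no output)
```

View pics/s3.png

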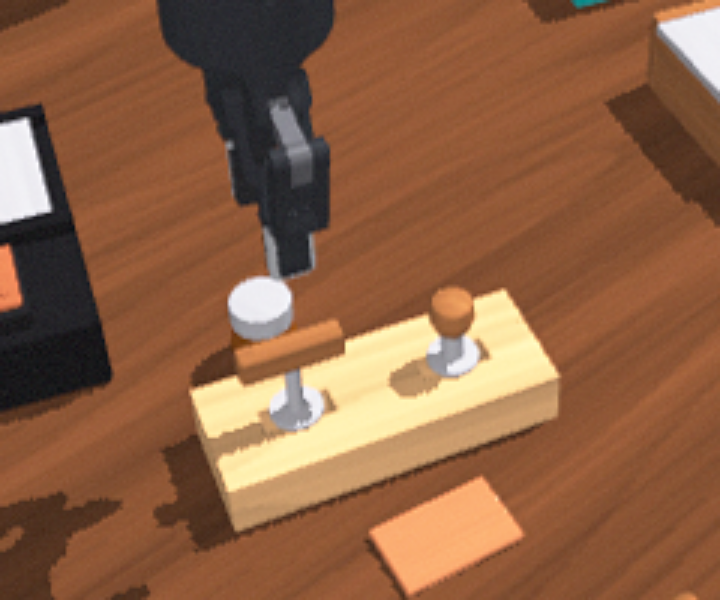

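The scene view shows the fingers above the bar (bar at crop (290,350)), straddling it. I'll descend and grip.

```bash
python3 -m crank '[[[0.001,0.0013,0.015],-0.003],[[0,0,0.015],0],[[0,0,0.015],0],[[0,0,0.015],0],[[0,0,0.015],0],[[0,0,0.01],0],[[0,0,0.01],0],[[0,0,0.005],0],[[0,0,0],0]]' - 40
python3 -m crank '[[[0,0,0],0],[[0,0,0],0],[[0,0,0],0],[[0,0,0],0],[[0,0,0],0],[[0,0,0],0]]' -1 40
python3 -m crank '[[[0,0,-0.003],0],[[0,0,-0.01],0],[[0,0,-0.015],0],[[0,0,-0.02],0],[[0,0,-0.02],0],[[0,0,-0.02],0],[[0,0,-0.015],0],[[0,0,-0.01],0],[[0,0,0],0],[[0,0,0],0]]'
python3 - <<'E'
from h import *
goto(.516,.2064,.175,163.3)
im=optics.capture("scene"); cv2.imwrite("pics/s4.png",cv2.resize(im[130:400,130:390],None,fx=2,fy=2)[:,:,::-1])
E
```

```text
time: 4.3
ee_pos: [0.5527, -0.2237, 0.0611]
ee_rot: [0.803, 0.596, -0.0, -0.0]
contact_force: [-0.0, 0.9, 0.9]
opening: 0.0514
finger_force: 0.0
time: 5.05
ee_pos: [0.553, -0.2239, 0.0617]
ee_rot: [0.803, 0.596, 0.0, 0.0]
contact_force: [-1.4, -0.0, 3.8]
opening: 0.0133
finger_force: 43.4
time: 6.3
ee_pos: [0.5523, -0.2237, 0.1736]
ee_rot: [0.803, 0.596, -0.0, -0.001]
contact_force: [-0.3, 0.7, -0.4]
opening: 0.0131
finger_force: 42.8
shift mm [ 401.3 -158.9   -1.2] yaw 73.22 turn -1.5722 pos [ 0.5523 -0.2237  0.1736] F [-0.26  0.73 -0.39] open 0.0131 j7 -0.1 t 6.3 tilt [-0.    -0.001 -1.   ]
```

View pics/s4.png

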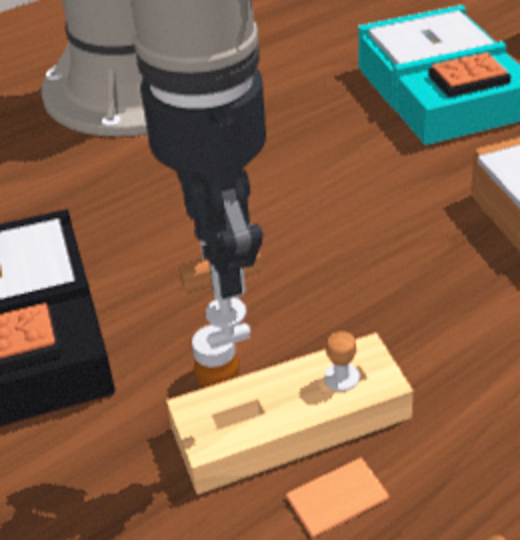

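The rest is held cleanly, upright and out of its slot. The post and jar haven't moved. Next I'll turn and carry it over to the block.

```bash
python3 -m crank '[[[0,0,0],-0.175],[[0,0,0],-0.175],[[0,0,0],-0.175],[[0,0,0],-0.175],[[0,0,0],-0.175],[[0,0,0],-0.175],[[0,0,0],-0.175],[[0,0,0],-0.175],[[0,0,0],-0.172],[[0,0,0],0]]'
python3 -m crank '[[[0.005,0.012,0],0],[[0.01,0.025,0],0],[[0.011,0.029,0],0],[[0.012,0.03,0],0],[[0.012,0.03,0],0],[[0.012,0.03,0],0],[[0.012,0.03,0],0],[[0.012,0.03,0],0],[[0.012,0.03,0],0],[[0.012,0.03,0],0],[[0.012,0.03,0],0],[[0.012,0.03,0],0],[[0.012,0.03,0],0],[[0.011,0.03,0.01],0],[[0.009,0.024,0.01],0],[[0.004,0.012,0.01],0],[[0,0,0.01],0],[[0,0,0],0],[[0,0,0],0]]'
python3 - <<'E'
from h import *
goto(.516,.2064,.13,163.3)
im=optics.capture("scene"); cv2.imwrite("pics/raw5.png",im[:,:,::-1]); cv2.imwrite("pics/s5.png",cv2.resize(im[120:270,340:500],None,fx=4,fy=4,interpolation=cv2.INTER_CUBIC)[:,:,::-1])
E
```

```text
time: 7.6
ee_pos: [0.5523, -0.2238, 0.1735]
ee_rot: [0.146, 0.989, 0.0, -0.001]
contact_force: [0.3, 0.2, -1.5]
opening: 0.0131
finger_force: 42.8
time: 9.98
ee_pos: [0.5147, 0.2375, 0.1343]
ee_rot: [0.146, 0.989, -0.0, 0.0]
contact_force: [-0.2, 0.1, -1.6]
opening: 0.0138
finger_force: 42.7
shift mm [-10.2 -29.4   4.3] yaw 163.16 turn -0.0024 pos [0.5147 0.2375 0.1343] F [-0.17  0.14 -1.62] open 0.0138 j7 0.45 t 9.975 tilt [-0.    -0.001 -1.   ]
```

View pics/s5.png

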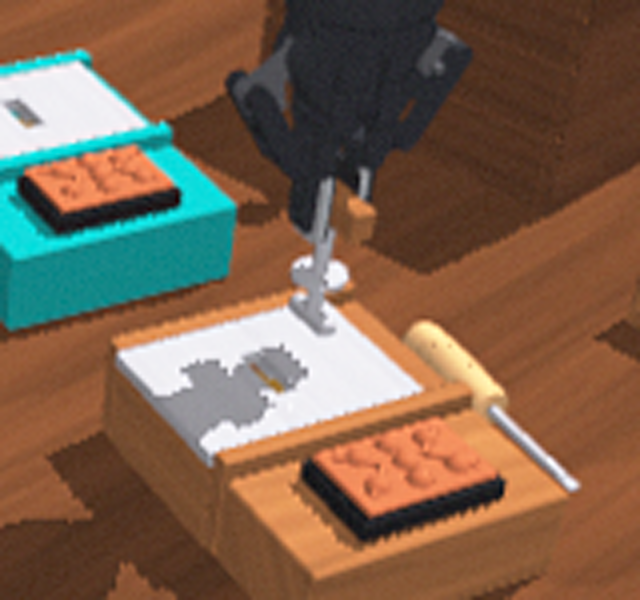

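The arm stopped about 30 mm past the slot. In the crop, the foot is at (313,315) and the slot at (265,370). I'll correct that and check the alignment up close.

```bash
python3 -m crank '[[[-0.003,-0.01,0],-0.0024],[[-0.003,-0.01,0],0],[[-0.003,-0.0095,0.004],0],[[0,0,0.004],0],[[0,0,0],0],[[0,0,0],0]]'
python3 - <<'E'
from h import *
goto(.516,.2064,.13,163.3)
im=optics.capture("scene"); cv2.imwrite("pics/raw6.png",im[:,:,::-1]); cv2.imwrite("pics/s6.png",cv2.resize(im[175:245,370:450],None,fx=8,fy=8,interpolation=cv2.INTER_CUBIC)[:,:,::-1])
s,R=axes()
c=optics.get_calibration("scene")
# expected pixel of slot ends and foot-underside ends for a perfect grip
x=np.array([np.cos(np.radians(-16.7)),np.sin(np.radians(-16.7)),0]); y=np.array([-x[1],x[0],0])
pr=lambda P:cv2.projectPoints(np.array(P),c["rvec"],c["tvec"],c["K"],None)[0][:,0]
slot=np.array([.516,.2064,.06]); foot=np.array([*s["ee_pos"][:2],s["ee_pos"][2]-.0545])
print("slot corners",((pr([slot+a*.019*x+b*.0065*y for a,b in((1,1),(1,-1),(-1,-1),(-1,1))])-[370,175])*8).round(0).tolist())
print("foot under",((pr([foot+a*.015*x+b*.0048*y for a,b in((1,1),(1,-1),(-1,-1),(-1,1))])-[370,175])*8).round(0).tolist())
print("per mm x",((pr([foot+.001*x])-pr([foot]))*8).round(1),"per mm y",((pr([foot+.001*y])-pr([foot]))*8).round(1))
E
```

```text
time: 10.78
ee_pos: [0.5143, 0.2086, 0.1263]
ee_rot: [0.144, 0.99, 0.0, -0.0]
contact_force: [-0.1, 0.0, -0.6]
opening: 0.013
finger_force: 42.8
shift mm [-2.2 -1.6 -3.7] yaw 163.47 turn 0.0029 pos [0.5143 0.2086 0.1263] F [-0.13  0.04 -0.59] open 0.013 j7 0.5 t 10.775 tilt [ 0.  0. -1.]
slot corners [[357.0, 339.0], [315.0, 351.0], [236.0, 273.0], [278.0, 262.0]]
foot under [[349.0, 289.0], [318.0, 298.0], [256.0, 237.0], [287.0, 229.0]]
per mm x [[2.1 2. ]] per mm y [[ 3.2 -0.9]]
```

View pics/s6.png

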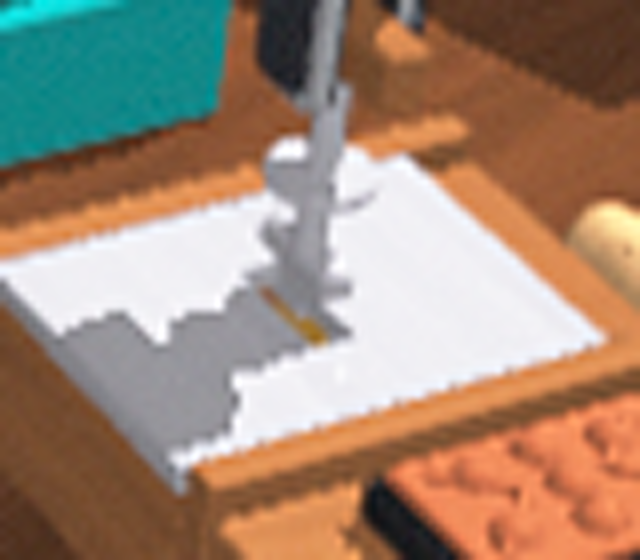

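The foot and slot appear where I predicted: slot corner at about (350,335) and foot end at about (350,290) in the crop. I'll correct by about 2 mm and feel downward.

```bash
python3 -m crank '[[[-0.0017,-0.0016,0.002],0.0025],[[0,0,0.003],0],[[0,0,0.003],0],[[0,0,0],0],[[0,0,0],0]]'
python3 -c "
from h import *
goto(.516,.2064,.1147,163.3)"
python3 -m crank '[[[0,0,0.0015],0],[[0,0,0.0015],0],[[0,0,0.001],0],[[0,0,0],0]]'
python3 -c "
from h import *
goto(.516,.2064,.1147,163.3)"
```

```text
time: 11.45
ee_pos: [0.5156, 0.206, 0.1183]
ee_rot: [0.145, 0.989, -0.0, 0.0]
contact_force: [0.1, -0.0, -1.3]
opening: 0.0131
finger_force: 42.8
shift mm [-0.3  0.5  3.6] yaw 163.29 turn -0.0003 pos [0.5156 0.206  0.1183] F [ 0.05 -0.01 -1.26] open 0.0131 j7 0.5 t 11.45 tilt [-0. -0. -1.]
time: 11.95
ee_pos: [0.5156, 0.206, 0.1144]
ee_rot: [0.145, 0.989, -0.0, 0.0]
contact_force: [-0.3, 0.7, 0.7]
opening: 0.0132
finger_force: 43.1
shift mm [-0.3  0.5 -0.3] yaw 163.29 turn -0.0003 pos [0.5156 0.206  0.1144] F [-0.34  0.71  0.74] open 0.0132 j7 0.49 t 11.95 tilt [-0. -0. -1.]
```

```bash
for i in 1; do python3 -m crank '[[[0,0,0.001],0],[[0,0,0],0]]'; done
python3 -m crank '[[[0,0,0],0],[[0,0,0],0]]'
```

```text
time: 12.2
ee_pos: [0.5157, 0.2062, 0.1132]
ee_rot: [0.145, 0.989, 0.0, 0.0]
contact_force: [0.5, -0.5, -1.6]
opening: 0.0133
finger_force: 42.8
time: 12.45
ee_pos: [0.5157, 0.2061, 0.1132]
ee_rot: [0.145, 0.989, 0.0, 0.0]
contact_force: [0.5, 1.2, -1.7]
opening: 0.0133
finger_force: 42.7
```

```bash
python3 -m crank '[[[0,0,0.001],0],[[0,0,0.001],0],[[0,0,0],0]]' | grep -E "pos|contact"
python3 -m crank '[[[0,0,0.001],0],[[0,0,0.001],0],[[0,0,0],0]]'| grep -E "pos|contact"
```

```text
ee_pos: [0.5155, 0.2062, 0.1112]
contact_force: [0.4, 1.2, -0.9]
ee_pos: [0.5154, 0.2063, 0.1092]
contact_force: [-1.5, 1.8, 0.0]
```

```bash
python3 -m crank '[[[0,0,0.001],0],[[0,0,0.001],0],[[0,0,0],0]]'| grep -E "pos|contact"
python3 -m crank '[[[0,0,0],0],[[0,0,0],0]]'| grep -E "pos|contact"
python3 -m crank '[[[0,0,0.001],0],[[0,0,0.001],0],[[0,0,0],0]]'| grep -E "pos|contact"
```

```text
ee_pos: [0.5154, 0.2062, 0.1071]
contact_force: [-0.5, 2.3, -1.1]
ee_pos: [0.5154, 0.2062, 0.1071]
contact_force: [0.0, 2.3, -1.2]
ee_pos: [0.5155, 0.2062, 0.1052]
contact_force: [-1.6, 2.4, 0.4]
```

```bash
python3 -m crank '[[[0.0003,0.0006,0],0],[[0,0,0],0],[[0,0,0],0]]'| grep -E "pos|contact"
python3 -m crank '[[[0,0,0.001],0],[[0,0,0.001],0],[[0,0,0.001],0],[[0,0,0],0],[[0,0,0],0]]'| grep -E "pos|contact"
```

```text
ee_pos: [0.5155, 0.2063, 0.1052]
contact_force: [-0.5, 0.7, -0.2]
ee_pos: [0.5154, 0.2064, 0.102]
contact_force: [-1.2, 0.3, -2.5]
```

```bash
python3 -m crank '[[[0,0,0.001],0],[[0,0,0.001],0],[[0,0,0.001],0],[[0,0,0],0],[[0,0,0],0]]'| grep -E "pos|contact"
python3 -m crank '[[[0,0,0.001],0],[[0,0,0.001],0],[[0,0,0],0],[[0,0,0],0]]'| grep -E "pos|contact"
```

```text
ee_pos: [0.5157, 0.2064, 0.0993]
contact_force: [-1.1, -0.2, -1.2]
ee_pos: [0.5158, 0.2065, 0.0975]
contact_force: [0.0, -1.0, 3.1]
```

The pad contact shows up at the expected height. I'll press on.

```bash
python3 -m crank '[[[0,0,0.001],0],[[0,0,0.001],0],[[0,0,0.001],0],[[0,0,0],0],[[0,0,0],0]]'| grep -E "pos|contact"
python3 -m crank '[[[0,0,0.001],0],[[0,0,0.001],0],[[0,0,0],0],[[0,0,0],0]]'| grep -E "pos|contact"
```

```text
ee_pos: [0.5157, 0.2066, 0.0944]
contact_force: [0.7, -0.5, 4.5]
ee_pos: [0.5157, 0.2066, 0.0924]
contact_force: [-0.2, -0.4, 5.8]
```

```bash
python3 -m crank '[[[0,0,0.001],0],[[0,0,0.001],0],[[0,0,0],0],[[0,0,0],0]]'| grep -E "pos|contact|opening"
python3 -c "
from h import *
goto(.516,.2064,.0905,73.3)"
```

```text
ee_pos: [0.5157, 0.2067, 0.0906]
contact_force: [-0.4, -1.6, 7.0]
opening: 0.013
shift mm [-0.3 -0.2  0.1] yaw 163.28 turn 1.5704 pos [0.5157 0.2067 0.0906] F [-0.42 -1.61  6.95] open 0.013 j7 0.47 t 17.95 tilt [-0.001 -0.    -1.   ]
```

```bash
python3 -m crank '[[[0,0,0],0.08],[[0,0,0],0.08],[[0,0,0],0.08],[[0,0,0],0.08],[[0,0,0],0]]'| grep -E "pos|contact"
python3 -c "
from h import *
goto(.516,.2064,.0905,73.3); print(r.sense()['wrist_torque'])"
```

```text
ee_pos: [0.5159, 0.2076, 0.0909]
contact_force: [0.0, -0.7, 6.2]
shift mm [-0.8 -0.9  0.4] yaw 144.94 turn 1.2503 pos [0.5159 0.2076 0.0909] F [ 0.05 -0.73  6.22] open 0.0131 j7 0.18 t 18.575 tilt [-0.     0.002 -1.   ]
[-0.0951622   0.00213203  0.0004501 ]
```

```bash
python3 -m crank '[[[0,0,0],0.1],[[0,0,0],0.1],[[0,0,0],0.1],[[0,0,0],0.1],[[0,0,0],0]]'| grep -E "pos|contact"
python3 -c "
from h import *
goto(.516,.2064,.0905,73.3); print(r.sense()['wrist_torque'])"
```

```text
ee_pos: [0.516, 0.2079, 0.0909]
contact_force: [-0.2, 1.0, 5.9]
shift mm [-1.2 -0.8  0.4] yaw 122.01 turn 0.8502 pos [0.516  0.2079 0.0909] F [-0.24  1.02  5.89] open 0.0132 j7 -0.17 t 19.2 tilt [ 0.     0.002 -1.   ]
[-0.01480449 -0.04776951 -0.02247556]
```

```bash
python3 -m crank '[[[0,0,0],0.1],[[0,0,0],0.1],[[0,0,0],0.1],[[0,0,0],0.1],[[0,0,0],0]]'| grep -E "pos|contact"
python3 -m crank '[[[0,0,0],0.1],[[0,0,0],0.1],[[0,0,0],0.1],[[0,0,0],0.1],[[0,0,0],0.05],[[0,0,0],0],[[0,0,0],0]]'| grep -E "pos|contact"
python3 -c "
from h import *
goto(.516,.2066,.097,73.3); print(r.sense()['wrist_torque'])"
```

```text
ee_pos: [0.5162, 0.2079, 0.091]
contact_force: [1.2, -0.3, 6.2]
ee_pos: [0.5163, 0.2078, 0.0909]
contact_force: [0.2, -0.2, 6.7]
shift mm [-1.2  0.1 -6.1] yaw 73.34 turn 0.0007 pos [0.5163 0.2078 0.0909] F [ 0.24 -0.18  6.73] open 0.0135 j7 -0.94 t 20.7 tilt [ 0.002  0.002 -1.   ]
[-0.10435714 -0.1235854  -0.03499033]
```

```bash
python3 -m crank '[[[-0.0005,0,-0.001],0],[[-0.0005,0,-0.001],0],[[0,0,-0.001],0],[[0,0,0],0],[[0,0,0],0]]'| grep -E "pos|contact"
python3 -m crank '[[[0,0,-0.001],0],[[0,0,-0.001],0],[[0,0,0],0],[[0,0,0],0]]'| grep -E "pos|contact"
python3 -c "
from h import *
goto(.516,.2066,.097,73.3); print(r.sense()['wrist_torque'])
im=optics.capture('scene'); cv2.imwrite('pics/s7.png',cv2.resize(im[145:255,360:480],None,fx=5,fy=5,interpolation=cv2.INTER_CUBIC)[:,:,::-1])"
```

```text
ee_pos: [0.5158, 0.2069, 0.0936]
contact_force: [1.6, 3.3, 5.5]
ee_pos: [0.5152, 0.2059, 0.0953]
contact_force: [1.3, 3.0, 3.4]
shift mm [ 0.9  0.5 -1.7] yaw 73.33 turn 0.0006 pos [0.5152 0.2059 0.0953] F [1.32 3.03 3.37] open 0.0132 j7 -0.93 t 21.825 tilt [ 0.  0. -1.]
[ 0.8752282  -0.45351107 -0.00456092]
```

View pics/s7.png

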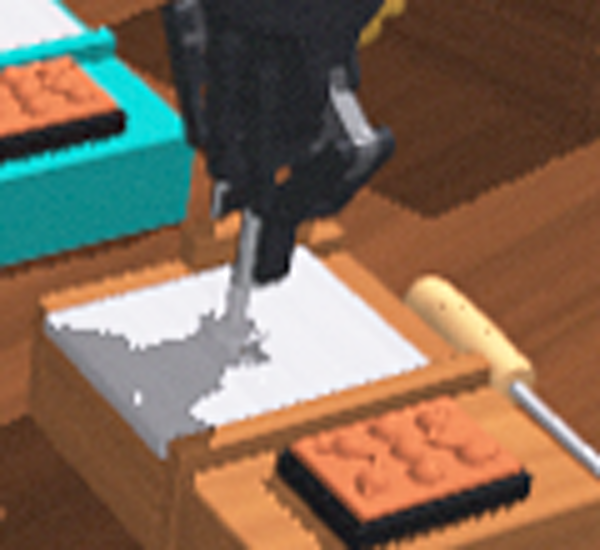

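The bar now lies across the slot, along the block's y, and turned with the tool. I'll ease off the side load and rise the last 1.5 mm or so.

```bash
python3 -m crank '[[[0.0009,0.0003,0],0],[[0,0,0],0],[[0,0,-0.0008],0],[[0,0,-0.0006],0],[[0,0,0],0],[[0,0,0],0]]'
python3 -m crank '[[[0,0,0],0],[[0,0,0],0]]' | grep contact
```

```text
time: 22.62
ee_pos: [0.5154, 0.2062, 0.0965]
ee_rot: [0.802, 0.597, -0.0, 0.0]
contact_force: [0.3, 2.0, 2.6]
opening: 0.0132
finger_force: 43.3
contact_force: [0.3, 1.8, 3.4]
```

```bash
python3 -m crank '[[[0.0007,0,0],0],[[0,0,0],0],[[0,0,0],0]]' | grep -E "contact|pos"
python3 -m crank '[[[0,0,0],0],[[0,0,0],0],[[0,0,0],0],[[0,0,0],0]]' -0.1
python3 -m crank '[[[0,0,-0.005],0],[[0,0,-0.01],0],[[0,0,-0.02],0],[[0,0,-0.03],0],[[0,0,-0.03],0],[[0,0,-0.03],0],[[0,0,0],0]]'
python3 - <<'E'
from h import *
a=optics.capture("scene"); b=optics.capture("top")
A=cv2.resize(a[130:260,350:490],(560,520),interpolation=cv2.INTER_CUBIC); cv2.imwrite("pics/s8.png",A[:,:,::-1])
cv2.imwrite("pics/t8.png",cv2.resize(b[160:270,190:290],None,fx=4,fy=4)[:,:,::-1])
E
```

```text
ee_pos: [0.5156, 0.2065, 0.0964]
contact_force: [-0.4, -0.6, 3.3]
time: 23.75
ee_pos: [0.5158, 0.207, 0.0965]
ee_rot: [0.802, 0.597, -0.0, 0.0]
contact_force: [-0.4, 0.0, -0.6]
opening: 0.0381
finger_force: 0.0
time: 24.62
ee_pos: [0.5176, 0.2082, 0.225]
ee_rot: [0.802, 0.597, 0.003, 0.001]
contact_force: [-0.5, -0.2, -0.5]
opening: 0.0386
finger_force: 0.0
```

View pics/s8.png

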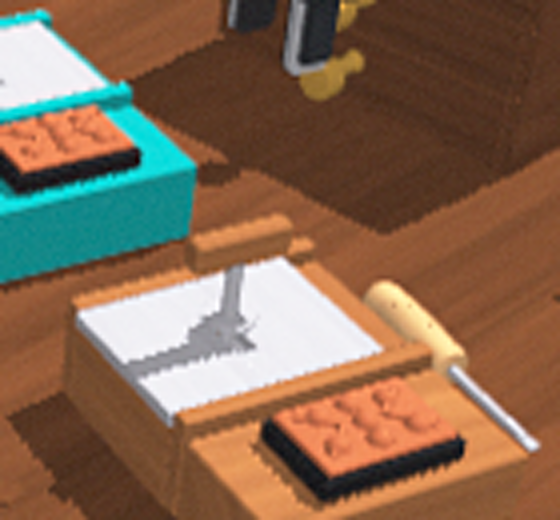

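The rest stands upright by itself with its bar across the slot, at crop (240,240). I'll move the arm aside and check its yaw from above.

```bash
python3 -m crank '[[[-0.015,0,0],0],[[-0.03,0,0],0],[[-0.03,0,0],0],[[-0.03,0,0],0],[[-0.03,0,0],0],[[-0.02,0,0],0],[[0,0,0],0]]' | grep -E "time|contact"
python3 - <<'E'
from h import *
b=optics.capture("top"); a=optics.capture("scene")
cv2.imwrite("pics/t9.png",np.hstack([cv2.resize(b[160:270,190:290],(400,440)),cv2.resize(a[130:260,350:490],(400,440))])[:,:,::-1])
c=optics.get_calibration("scene"); t=np.radians(73.3); y=np.array([np.cos(t),np.sin(t),0]); x=np.array([y[1],-y[0],0])
P=[np.array([.516,.2065,z])+i*.029*y+j*.007*x for z in(.106,.124) for i,j in((1,1),(-1,1))]
p=cv2.projectPoints(np.array(P),c["rvec"],c["tvec"],c["K"],None)[0][:,0]
print("expected bar front face px in crop",((p-[350,130])*[400/140,440/130]+[400,0]).round(0).tolist())
c=optics.get_calibration("top")
P=[np.array([.516,.2065,.124])+i*.029*y+j*.007*x for i,j in((1,1),(-1,1),(-1,-1),(1,-1))]
p=cv2.projectPoints(np.array(P),c["rvec"],c["tvec"],c["K"],None)[0][:,0]; print(((p-[190,160])*4).round(0).tolist())
E
```

```text
time: 25.6
contact_force: [-0.3, 0.4, -0.3]
expected bar front face px in crop [[610.0, 215.0], [541.0, 237.0], [613.0, 190.0], [544.0, 211.0]]
[[126.0, 249.0], [222.0, 278.0], [215.0, 301.0], [119.0, 272.0]]
```

View pics/t9.png

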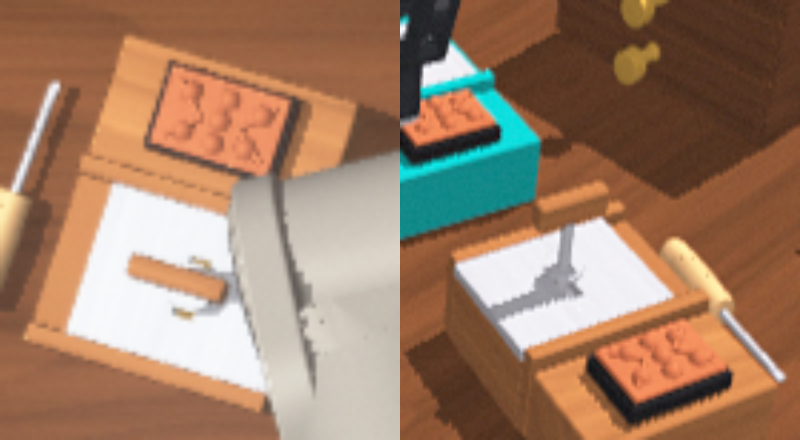

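The top view shows the bar at (130,253)–(225,283), parallel to the block's y, and the scene view shows it upright and not low. The arm is clear, so I'll hand the job in.

```bash
python3 -c "
from rig import job
print(job.sign_off())"
```

```text
the job is handed in; nothing more can be done
None
```

The job is handed in: the rest's foot went through the slot, was pressed and given a quarter turn, and now sits in the cross groove with the rest upright and let go, though the sign-off returned no verdict.

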